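# Hang the planishing hammer in the leaning ring holder

### The job

Put the hammer away in the ring holder: pass its handle, end first, down through the leaning brass ring from the open upper side until the head rests on the ring, and let go. Bring it home gently, without ramming it or dropping it in, and leave the bangle, the jar and the steel bench block where they are.

Things in the scene. Friction and masses are not known exactly. Their poses are not given: they have to be found in the camera images.
- hammer: Hammer, 0.19-0.35 kg: steel cylinder head 60 long, 24 diameter, square across a round wooden handle of 16 diameter with blue end band. Origin: head centre, on the handle axis; centre of mass within 20 of it. z runs along the handle towards the head; handle ends at z = -150 (edge rounded 2). y: head length, flat faces at +30 and -30. Starts lying on the block, x up, faces overhanging both sides.
- neck (a point): Point on the hammer's handle axis at the underside of the head, 12 mm from the head's centre towards the handle; axes as the hammer's.
- handle_end (a point): Centre of the free end of the hammer's handle, 150 mm from the head's centre; axes as the hammer's.
- block: Fixed dark wooden block, 150 (x) x 36 (y) x 30 mm high, on which the hammer lies lengthwise. Origin at the centre of its underside, z up. The head's centre lies near x = -45 mm, the handle towards +x.
- holder: Fixed ring holder: steel foot 120 (x) x 90 (y) x 12 mm, round post of 14 mm diameter at x = +28, a brass fork on it up to z = 158 with a crossbar, and the leaning brass ring clamped somewhere along that bar. Origin at the centre of the foot's underside, z up. The ring's mouth looks up and to +x; a hung handle comes out below towards -x.
- ring_place (a point): Middle of the ring's range, level with its upper mouth, 160-175 mm above the table. z: ring axis, up out of the mouth, leaning 29-44 degrees to the holder's +x; y: level crossbar. The true mouth centre lies up to 9 mm off this point along y, either way: look or feel for it. Brass tube 30 long, 30 outer, 18.5 inner diameter, sharp edge, stiffly clamped. Fork and bar: lower +x side, 44 wide in y.
- bangle: Loose silvery bangle lying flat, 74 mm outer diameter, 8 mm thick; origin at its centre on the table. To be left alone.
- jar: Loose amber glass jar with a black cap, 56 mm diameter, 65 mm high; origin at the centre of its underside. To be left alone.
- anvil: Loose steel bench block 64 x 64 x 20 mm, 0.6 kg; origin at the centre of its underside. To be left alone.
There are look-alikes about, which are no part of the job. There is more than one size of the hammer; the job needs the middle-sized.

How it is judged:
By the outcome, as a careful person would: the job done as asked, in the order asked, and still so for the second after the job is handed in, with the robot touching nothing.
It also fails if it takes over 72 s, if anything falls off the work surface, if the arm or the gripper's body presses on something with over 40 N, if the wrist force passes 120 N, or if a joint passes its speed limit or range.

### The arm

A 7-joint arm with a two-finger parallel gripper is mounted at the origin on the work surface. World frame = base frame: x ahead of the robot, y to its left, z up, the work surface at z = 0. Lengths are in m, angles in rad, forces in N, time in s.
With the tool pointing down it reaches from about 0.35 to 0.9 m from the base axis. Payload 8.1 kg.
Tool frame: the origin (TCP) lies between the finger pads; the fingertips stand 11 mm ahead of it and the grasp point (between the pads) lies 8 mm behind it; z points along the fingers, y is the line along which they close (so a half turn about z gives the same grasp; the last joint's range is limited). The gripper opens to 92 mm and grips with 3 to 60 N. Pads are 19 mm wide; open, the fingers measure 130 mm over their backs; the gripper's body (75 mm by 190 mm) begins 47 mm behind the grasp point.
Start: joints at [-1.356, 0.434, 0.025, 1.573, -0.012, 1.134, -0.075], TCP at [0.195, 0.594, 0.238] pointing down, gripper open.
Joint ranges: [-2.62, 2.62], [-0.44, 2.09], [-1.27, 1.32], [0.08, 2.57], [-1.32, 4.46], [0.12, 2], [-2.74, 2.74]. Speed limits (rad/s): [2.22, 2.22, 3.01, 3.01, 3.14, 3.14, 3.14].

### API

Orientations are given as a rotation vector (axis times angle).
In Python, from cell import observe, get_image, camera_params, sign_off gives the robot as it stands.
- The arm moves only by the shell command python3 -m pendant 'ROWS' [FORCE]. ROWS is JSON, one flat list of numbers, 7 for each row, row after row: the shift along the tool's x, y, z in m, then the turn, a rotation vector about the tool's x, y, z in rad, then the finger opening in m, from 0 to 0.0918. In form: [dx, dy, dz, rx, ry, rz, jaw, dx, dy, dz, rx, ry, rz, jaw, ...]. A call has 1 to 10 rows; each row shifts and turns the commanded pose from where the row before left it, along the tool's axes as they then stand; what a row does not reach is not made up. A row lasts 1/8 s, in which the tool goes at most 62.5 mm and 10.7 degrees, less where a joint would pass 70% of its speed; a pose out of reach is approached as far as the arm can. A call is refused whole if a number of a shift passes 0.0625 or a number of a turn 0.188, either way. A call with a gripper value outside its range is refused whole. The fingers move at their own pace and stop on an object; FORCE is the grip in N (left out, the last holds). Time passes only in rows, so rows that do not move let the fingers close. It gives the time, the measured TCP pose, the force, the opening and the grip force at its end, in the units of the state.
- observe(): the state, without advancing time (a new reading comes with each control period).
- get_image(name): name is "scene" or "top" or "wrist"; returns the picture (420x560x3 uint8, red, green, blue); there is no depth.
- camera_params(name): a dict with "intrinsics" (3x3 intrinsics, pixels), "eye" and "rotation" of the camera in the world; the wrist camera has in their place "T_tool_cam" (4x4, takes a point from camera to tool coordinates, whose origin is the TCP and whose axes are the flange's). Camera axes: x right, y down, z forward; pixel columns grow to the right and rows downward; lengths in m; the calibration is good to about 2 mm. The wrist camera is an equidistant fisheye: a pixel r from the principal point sees the ray r / f radians off the axis. A picture is of the moment at which its call begins: read the wrist's pose just before it. camera_params takes no time and is no camera call.
- sign_off(): hands the job in; it is judged then, once.
The state is a dict: "clock": time; "joints": joint angles; "dq": joint speeds; "joint_efforts": joint torques, N m; "position": TCP position; "ee_rot": TCP orientation; "force": force on the tool from outside, world axes, zero at the start; "ft_torque": the same for the moment, N m; "width": opening from 0.0 (shut) to 1.0 (fully open); "gripper_force": force on a finger pad.
Only numpy, scipy, OpenCV 4.12 (cv2) and the standard library are available. Lean on these libraries where they do the work, as an engineer would, in place of code of your own. Each camera call takes 0.05 s, during which the arm holds its last target. There are 200 camera calls.

## Working session

There is one attempt and no reset: what is moved stays moved. The work goes in short steps, Python scripts to look and compute and a shell command to move; the robot and the scene stay as the last step left them, time stands still between calls to the robot, and variables do not carry over. Pictures are saved under pics/ and viewed, at most 10 in all, crops included, and the job is handed in when it is done.

```bash
ls; mkdir -p pics
python3 - <<'E'
from cell import *
import cv2
o=observe();print(o)
for n in("scene","top","wrist"):
    p=camera_params(n);print(n,p)
    cv2.imwrite(f"pics/{n}0.png",get_image(n)[:,:,::-1])
E
```

```text
pics
{'clock': 0.0, 'joints': array([-1.35559083,  0.43523557,  0.02497809,  1.57407382, -0.01160351,
        1.13399202, -0.07509147]), 'dq': array([ 0.00020282,  0.00090519, -0.00174479,  0.00114555,  0.00180938,
       -0.00158558,  0.0008688 ]), 'joint_efforts': array([-1.19814002e-03, -6.67858815e+01,  9.84875187e-01, -3.14457071e+01,
       -6.03315979e-02,  4.29848477e-02,  1.69306245e-04]), 'position': array([0.19520503, 0.59322738, 0.23694619]), 'ee_rot': array([-4.97196617e-01, -3.10189014e+00,  2.45040978e-03]), 'force': array([-0.6341628 ,  0.03527495,  0.410471  ]), 'ft_torque': array([ 0.00166346,  0.04119776, -0.02007412]), 'gripper_force': 0.0, 'width': 0.9998577325039518}
scene {'intrinsics': array([[421.21934748,   0.        , 273.7207223 ],
       [  0.        , 421.21934748, 205.60975257],
       [  0.        ,   0.        ,   1.        ]]), 'eye': array([1.13615353, 0.14848471, 0.89453619]), 'rotation': array([-1.57042467, -2.18123657,  0.72948523])}
top {'intrinsics': array([[417.52125309,   0.        , 274.08806323],
       [  0.        , 417.52125309, 210.56916951],
       [  0.        ,   0.        ,   1.        ]]), 'eye': array([ 0.49804199, -0.04856723,  1.09741459]), 'rotation': array([-2.16676584,  2.14026526, -0.10941377])}
wrist {'intrinsics': array([[325.1922621 ,   0.        , 279.46844629],
       [  0.        , 325.1922621 , 211.59336367],
       [  0.        ,   0.        ,   1.        ]]), 'T_tool_cam': array([[ 3.90302948e-05, -9.55593622e-01, -2.94687680e-01,
         7.94571759e-02],
       [ 9.99999988e-01,  8.22117512e-05, -1.34144497e-04,
        -1.17365585e-04],
       [ 1.52414416e-04, -2.94687672e-01,  9.55593613e-01,
        -1.45889469e-01],
       [ 0.00000000e+00,  0.00000000e+00,  0.00000000e+00,
         1.00000000e+00]])}
```

View pics/scene0.png

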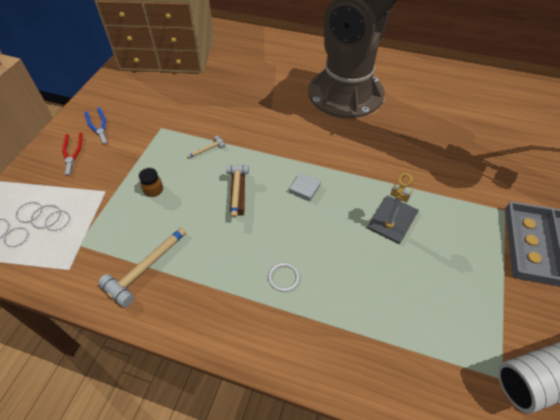

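View pics/top0.png

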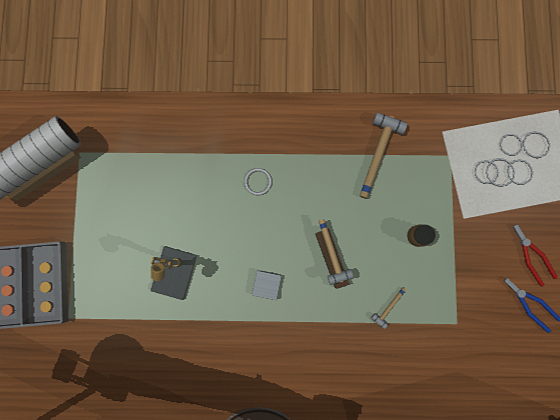

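The top view shows the hammer on the block, with its head at about (340,279) and handle end at (323,222). The holder foot is at about (173,272) with the ring near (157,270), the bangle at (258,181), the anvil at (267,285) and the jar at (422,235). In the scene view the hammer head is at about (238,169) and the ring at about (405,181).

```bash
cat > h.py <<'E'
import numpy as np, cv2
from cell import *
from scipy.spatial.transform import Rotation as R
def ray(n,u,v):
    p=camera_params(n);K=p["intrinsics"];d=R.from_rotvec(p["rotation"]).apply(np.linalg.inv(K)@[u,v,1.]);return p["eye"],d/np.linalg.norm(d)
def plane(n,u,v,z):
    e,d=ray(n,u,v);return e+d*(z-e[2])/d[2]
def proj(n,P):
    p=camera_params(n);c=R.from_rotvec(p["rotation"]).inv().apply(np.asarray(P)-p["eye"]);q=p["intrinsics"]@c;return q[:2]/q[2]
def tri(a,b):
    (e1,d1),(e2,d2)=ray("top",*a),ray("scene",*b)
    t=np.linalg.lstsq(np.c_[d1,-d2],e2-e1,rcond=None)[0];p,q=e1+d1*t[0],e2+d2*t[1];return (p+q)/2,np.linalg.norm(p-q)
E
python3 - <<'E'
import cv2,numpy as np
t=cv2.imread("pics/top0.png");s=cv2.imread("pics/scene0.png")
def c(im,x,y):return cv2.resize(im[y:y+75,x:x+100],(400,300),interpolation=cv2.INTER_CUBIC)
cv2.imwrite("pics/c1.png",np.vstack([np.hstack([c(t,285,215),c(t,120,230)]),np.hstack([c(s,190,155),c(s,350,165)])]))
E
```

```text
(no output)
```

View pics/c1.png

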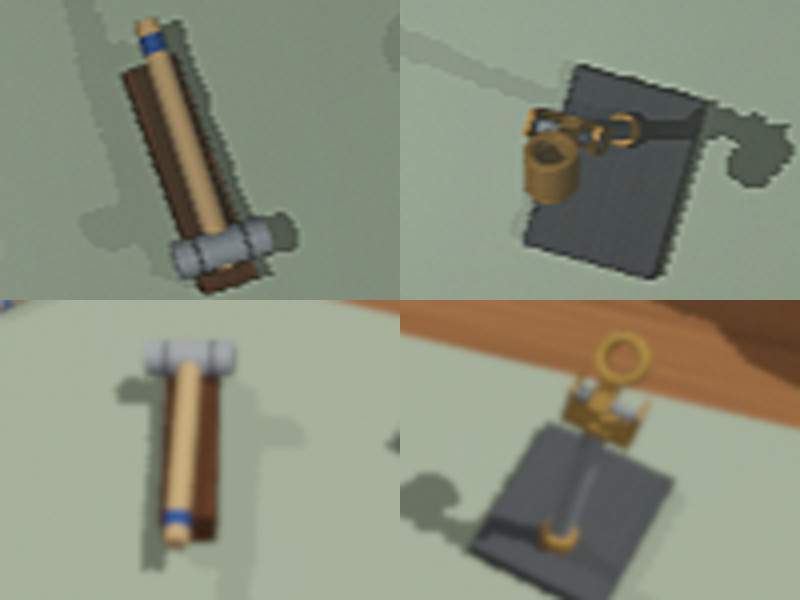

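The crops give the ring mouth centre at about top (157.6,267.1) and scene (405.4,178.9). The hammer head is at top (340,277), and the handle end is at top (322,220) and scene (233.6,215).

Run:
```python
from h import *
np.set_printoptions(precision=4,suppress=True)
f=lambda x,y,ox,oy:((x+.5)/4-.5+ox,(y+.5)/4-.5+oy)
T1=lambda x,y:f(x,y,285,215);T2=lambda x,y:f(x-400,y,120,230);S1=lambda x,y:f(x,y-300,190,155);S2=lambda x,y:f(x-400,y-300,350,165)
print("mouth",tri(T2(552,151),S2(623,357)))
C=[T2(577,65),T2(712,102),T2(658,279),T2(526,243)]
P=np.array([plane("top",*c,.012) for c in C]);print(P,P.mean(0))
for a,b in((0,3),(1,2),(1,0),(2,3)): d=P[a]-P[b];print(np.linalg.norm(d),np.degrees(np.arctan2(d[1],d[0])))
Cs=[S2(545,423),S2(672,483),S2(470,551)];print(np.array([plane("scene",*c,.012) for c in Cs]))
hd=[T1(180,259),T1(265,238)];print("faces",[plane("top",*c,.042) for c in hd])
print("head",plane("top",*T1(222,249),.054),plane("scene",*S1(190,357),.054),tri(T1(222,249),S1(190,357)))
print("end",plane("top",*T1(149,22),.045),plane("scene",*S1(177,545),.045))
print("bandmid",tri(T1(152,44),S1(178,517)))
print("neck",plane("top",*T1(209,225),.05),plane("scene",*S1(188,372),.05),tri(T1(209,225),S1(188,372)))
for n,c in(("anvil",(267,285)),("jar",(422,235)),("bangle",(258,181))):print(n,plane("top",*c,.02))
```

```text
mouth (array([0.4778, 0.2214, 0.178 ]), np.float64(0.0021476139924120332))
[[0.53   0.255  0.012 ]
 [0.5072 0.1661 0.012 ]
 [0.3941 0.1969 0.012 ]
 [0.4156 0.2829 0.012 ]] [0.4617 0.2252 0.012 ]
0.11779314293298314 -13.687247644058372
0.11725804975531719 -15.214624170570833
0.09177714788634983 -104.37293366589326
0.08864664462818687 -104.02435430421146
[[0.3977 0.1991 0.012 ]
 [0.421  0.2847 0.012 ]
 [0.5133 0.1721 0.012 ]]
faces [array([ 0.4512, -0.1718,  0.042 ]), array([ 0.4649, -0.2247,  0.042 ])]
head [ 0.4582 -0.1962  0.054 ] [ 0.4668 -0.1924  0.054 ] (array([ 0.4576, -0.1975,  0.0424]), np.float64(0.0007223884926701304))
end [ 0.599  -0.1522  0.045 ] [ 0.6056 -0.1467  0.045 ]
bandmid (array([ 0.5851, -0.1542,  0.0444]), np.float64(0.00011220766390869819))
neck [ 0.4726 -0.1888  0.05  ] [ 0.4763 -0.1904  0.05  ] (array([ 0.473 , -0.1906,  0.0461]), np.float64(0.002734884028402619))
anvil [ 0.4339 -0.0152  0.02  ]
jar [ 0.566  -0.4113  0.02  ]
bangle [0.7024 0.0125 0.02  ]
```

```bash
cat >> h.py <<'E'
np.set_printoptions(precision=4,suppress=True)
def pose():
    o=observe();return o["position"],R.from_rotvec(o["ee_rot"])
def frame(az_h,tilt):
    "tool z: down, tilted forward by tilt towards az_h; tool y at az_h-90"
    a=np.radians(az_h);t=np.radians(tilt);h=np.array([np.cos(a),np.sin(a),0]);z=np.sin(t)*h-np.cos(t)*np.array([0,0,1]);y=np.array([h[1],-h[0],0])
    return R.from_matrix(np.c_[np.cross(y,z),y,z])
def go(P,Rt):
    p,r=pose();d=np.asarray(P)-p
    print("shift first",r.inv().apply(d),"turn",(r.inv()*Rt).as_rotvec(),"shift after",Rt.inv().apply(d))
E
python3 -c "
from h import *
go([.46,.2,.40],frame(17,0))
p,r=pose();print(r.as_matrix())"
```

```text
shift first [-0.3745 -0.2911 -0.1625] turn [-0.0004  0.0015  2.527 ] shift after [ 0.1382  0.4536 -0.1629]
[[-0.9499  0.3125 -0.0003]
 [ 0.3125  0.9499 -0.0012]
 [-0.0001 -0.0012 -1.    ]]
```

```bash
python3 -m pendant '[-0.02,0,-0.06,0,0,0,0.0918, -0.04,-0.03,-0.03,0,0,0,0.0918, -0.045,-0.04,-0.03,0,0,0,0.0918, -0.045,-0.04,-0.02,0,0,0,0.0918, -0.045,-0.04,-0.02,0,0,0,0.0918, -0.045,-0.04,0,0,0,0,0.0918, -0.045,-0.04,0,0,0,0,0.0918, -0.045,-0.04,0,0,0,0,0.0918, -0.044,-0.02,0,0,0,0,0.0918]'
python3 -m pendant '[0,0,0,0,0,0.18,0.0918, 0,0,0,0,0,0.18,0.0918, 0,0,0,0,0,0.18,0.0918, 0,0,0,0,0,0.18,0.0918, 0,0,0,0,0,0.18,0.0918, 0,0,0,0,0,0.18,0.0918, 0,0,0,0,0,0.18,0.0918]'
python3 -m pendant '[0,0,0,0,0,0.18,0.0918, 0,0,0,0,0,0.18,0.0918, 0,0,0,0,0,0.18,0.0918, 0,0,0,0,0,0.18,0.0918, 0,0,0,0,0,0.18,0.0918, 0,0,0,0,0,0.18,0.0918, 0,0,0,0,0,0.18,0.0918, 0,0,0,0,0,0,0.0918]'
python3 - <<'E'
from h import *
p,r=pose();o=observe();print(o["clock"],o["joints"],p,r.as_matrix())
cv2.imwrite("pics/w1.png",get_image("wrist")[:,:,::-1])
E
```

```text
clock: 1.27
position: [0.4573, 0.2038, 0.3947]
ee_rot: [0.5, 3.101, 0.001]
force: [-0.7, 0.4, 0.3]
width: 1.001
gripper_force: 0.0
clock: 2.15
position: [0.4565, 0.2066, 0.3941]
ee_rot: [-2.236, -2.207, 0.001]
force: [0.2, -0.3, 0.1]
width: 1.001
gripper_force: 0.0
clock: 3.15
position: [0.4565, 0.2066, 0.3941]
ee_rot: [3.105, 0.477, -0.0]
force: [-0.1, 0.4, -0.4]
width: 1.001
gripper_force: 0.0
3.15 [-0.9822  0.1272  0.525   1.6317 -0.0645  1.4003 -1.7156] [0.4565 0.2066 0.3941] [[ 0.9539  0.3002 -0.0003]
 [ 0.3002 -0.9539 -0.0002]
 [-0.0003  0.0001 -1.    ]]
```

View pics/w1.png

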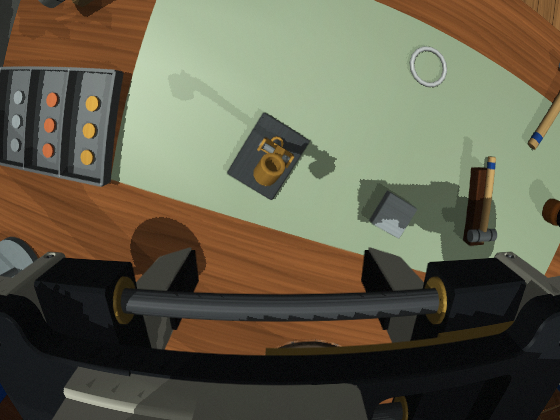

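The wrist view shows the holder ring at (270,165), the hammer at (480,237), the anvil at (390,208) and the bangle at (428,66). Next I move to a hover over the hammer.

```bash
python3 -c "
from h import *
F=frame(17,25)
z=F.apply([0,0,1]);go(np.array([.460,-.196,.042])-.13*z,F)"
```

```text
shift first [-0.1736  0.3842  0.2344] turn [-0.0024  0.4366  0.011 ] shift after [-0.2525  0.3861  0.1408]
```

```bash
python3 -m pendant '[-0.022,0.048,0.029,0,0,0,0.0918, -0.022,0.048,0.029,0,0,0,0.0918, -0.022,0.048,0.029,0,0,0,0.0918, -0.022,0.048,0.029,0,0,0,0.0918, -0.022,0.048,0.029,0,0,0,0.0918, -0.022,0.048,0.029,0,0,0,0.0918, -0.022,0.048,0.029,0,0,0,0.0918, -0.02,0.048,0.029,0,0,0,0.0918]'
python3 -m pendant '[0,0,0,0,0.145,0,0.0918, 0,0,0,0,0.145,0.01,0.0918, 0,0,0,0,0.146,0,0.0918,0,0,0,0,0,0,0.0918]'
python3 - <<'E'
from h import *
p,r=pose();o=observe();print(o["clock"],o["joints"],p,r.as_matrix())
cv2.imwrite("pics/w2.png",get_image("wrist")[:,:,::-1])
E
```

```text
clock: 4.2
position: [0.4054, -0.2132, 0.1615]
ee_rot: [3.104, 0.484, 0.001]
force: [1.8, 0.4, 0.1]
width: 0.999
gripper_force: 0.0
clock: 4.7
position: [0.4036, -0.2114, 0.1614]
ee_rot: [-2.98, -0.44, -0.615]
force: [-0.2, -0.7, 0.1]
width: 1.0
gripper_force: 0.0
4.7 [ 0.0861  0.1762  0.6162  2.319  -0.8345  0.6136  0.0865] [ 0.4036 -0.2114  0.1614] [[ 0.8793  0.2902  0.3776]
 [ 0.2635 -0.9569  0.1218]
 [ 0.3967 -0.0076 -0.9179]]
```

View pics/w2.png

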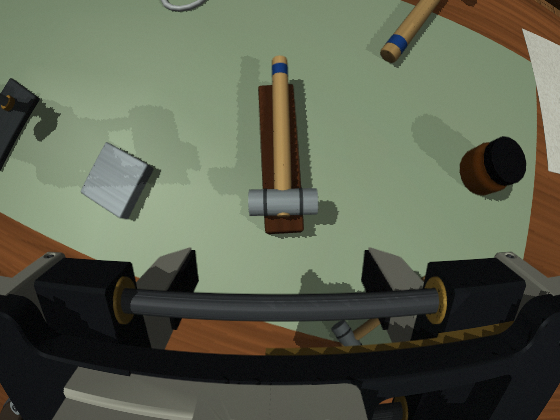

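The wrist view shows the hammer head from (249,203) to (318,201), the handle running up to the end at (280,57), and the block below it. The anvil (left) and jar (right) are clear of the approach.

```bash
cat >> h.py <<'E'
def wray(u,v,pr=None):
    c=camera_params("wrist");K=c["intrinsics"];T=c["T_tool_cam"];p,r=pr or pose()
    a=np.array([u-K[0,2],v-K[1,2]])/K[0,0];t=np.linalg.norm(a);d=np.r_[a/t*np.sin(t),np.cos(t)]
    return p+r.apply(T[:3,3]),r.apply(T[:3,:3]@d)
def wplane(u,v,z,pr=None):
    e,d=wray(u,v,pr);return e+d*(z-e[2])/d[2]
E
python3 - <<'E'
from h import *
im=cv2.imread("pics/w2.png");hsv=cv2.cvtColor(im,cv2.COLOR_BGR2HSV)
# handle: tan pixels
m=cv2.inRange(hsv,(8,70,120),(25,200,255));m[:50]=0;m[188:]=0;m[:,:262]=0;m[:,300:]=0
for v in(85,110,135,160,180):
    x=np.where(m[v])[0];c=(x.min()+x.max())/2;print(v,x.min(),x.max(),wplane(c,v,.048))
A=wplane(279.8,57,.042);print("end",A)
b=wplane(249,203,.044),wplane(318,201,.044);print("faces",b,(b[0]+b[1])/2,np.linalg.norm(b[1]-b[0]))
E
```

```text
85 273 285 [ 0.5639 -0.1616  0.048 ]
110 274 286 [ 0.5386 -0.1703  0.048 ]
135 274 287 [ 0.5149 -0.178   0.048 ]
160 274 287 [ 0.4923 -0.1848  0.048 ]
180 275 288 [ 0.4752 -0.1909  0.048 ]
end [ 0.5991 -0.1517  0.042 ]
faces (array([ 0.448 , -0.1692,  0.044 ]), array([ 0.4674, -0.227 ,  0.044 ])) [ 0.4577 -0.1981  0.044 ] 0.060887333542901496
```

```bash
python3 -c "
from h import *
F=frame(18.4,25)
z=F.apply([0,0,1]);go(np.array([.4575,-.198,.043])+.003*z,F)"
```

```text
shift first [0.0032 0.0038 0.1335] turn [ 0.0035  0.0301 -0.0268] shift after [-0.0009  0.0043  0.1335]
```

```bash
python3 -m pendant '[0,0,0,0.003,0.03,-0.027,0.0918, -0.001,0.004,0.03,0,0,0,0.0918, 0,0,0.03,0,0,0,0.0918, 0,0,0.03,0,0,0,0.0918, 0,0,0.02,0,0,0,0.0918, 0,0,0.015,0,0,0,0.0918, 0,0,0.009,0,0,0,0.0918,0,0,0,0,0,0,0.0918]'
python3 -c "
from h import *
F=frame(18.4,25)
z=F.apply([0,0,1]);go(np.array([.4575,-.198,.043])+.003*z,F);print(observe()['joints'])"
```

```text
clock: 5.75
position: [0.4588, -0.1963, 0.0422]
ee_rot: [-2.96, -0.487, -0.655]
force: [0.2, -0.4, 0.1]
width: 1.0
gripper_force: 0.0
shift first [-0.0013  0.0012  0.0015] turn [-0.0033  0.0008  0.004 ] shift after [-0.0013  0.0012  0.0015]
[ 0.676   0.4732 -0.188   2.3155 -1.3078  0.2458  0.5405]
```

```bash
python3 -m pendant '[-0.001,0.001,0.0015,0,0,0,0.065, 0,0,0,0,0,0,0.05, 0,0,0,0,0,0,0.05, 0,0,0,0,0,0,0.05, 0,0,0,0,0,0,0.05]' 12
python3 -m pendant '[0,0,0,0,0,0,0.05, 0,0,0,0,0,0,0.05, 0,0,0,0,0,0,0.05]' 50
```

```text
clock: 6.38
position: [0.4573, -0.1982, 0.0409]
ee_rot: [-2.962, -0.484, -0.655]
force: [-0.7, 0.7, 1.2]
width: 0.65
gripper_force: 12.0
clock: 6.75
position: [0.4573, -0.1983, 0.0409]
ee_rot: [-2.962, -0.483, -0.655]
force: [-0.1, 1.4, 5.0]
width: 0.646
gripper_force: 50.0
```

```bash
python3 -m pendant '[0.004,0,-0.009,0,0,0,0.05, 0.013,0,-0.027,0,0,0,0.05, 0.021,0,-0.045,0,0,0,0.05, 0.021,0,-0.045,0,0,0,0.05, 0.021,0,-0.045,0,0,0,0.05, 0.021,0,-0.045,0,0,0,0.05, 0.021,0,-0.045,0,0,0,0.05, 0.021,0,-0.045,0,0,0,0.05, 0,0,0,0,0,0,0.05, 0,0,0,0,0,0,0.05]'
python3 - <<'E'
from h import *
o=observe();print(o["joints"],o["force"],o["ft_torque"])
cv2.imwrite("pics/w3.png",get_image("wrist")[:,:,::-1])
E
```

```text
clock: 8.0
position: [0.4573, -0.198, 0.3771]
ee_rot: [-2.962, -0.483, -0.652]
force: [0.1, -0.2, -2.7]
width: 0.646
gripper_force: 50.0
[ 0.2457 -0.0439  0.2757  1.9109 -0.3673  1.0082 -0.569 ] [ 0.0843 -0.1609 -2.7382] [-0.3324  0.8436 -0.0486]
```

View pics/w3.png

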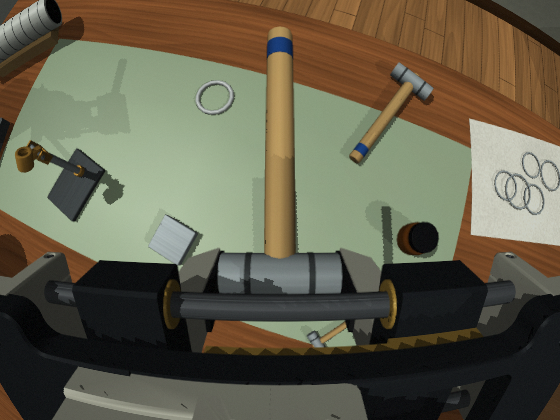

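The hammer is held square between the pads, with its handle end at (280,30). The holder is at the left edge at about (25,157). Next I measure the ring from the close crop of w1.

Run:
```python
from h import *
c=camera_params("wrist");T=c["T_tool_cam"];I=(np.zeros(3),R.identity())
e,d=wray(280,29,I)
h=np.array([0,0,-.003]); 
# point on ray at 150 from head centre
b=d@(e-h);q=(e-h)@(e-h)-.15**2;t=-b+np.sqrt(b*b-q);P=e+d*t;print("end tool",P,"dir",(P-h)/.15,"phi",np.degrees(np.arctan2(P[2]-h[2],P[0])))
t=-b-np.sqrt(b*b-q);print(e+d*t)
im=cv2.imread("pics/w1.png")[125:200,225:325]
s=cv2.imread("pics/scene0.png")[175-15:175+45,375:455]
cv2.imwrite("pics/c2.png",cv2.resize(im,(800,600),interpolation=cv2.INTER_CUBIC))
```

```text
end tool [0.1354 0.0007 0.0615] dir [0.9028 0.0048 0.4301] phi 25.473876830804368
[ 0.0849  0.0004 -0.1267]
```

View pics/c2.png

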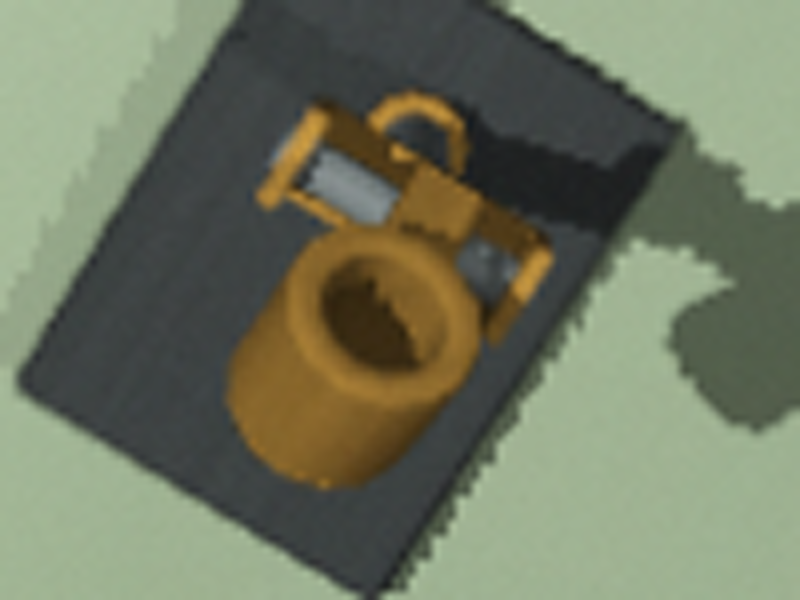

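The crop shows the mouth centre at about crop (384,314). The lower tube end's centre is at about (323,405), and the fork and crossbar are on the upper side.

```bash
cat > ring.py <<'E'
from h import *
from scipy.optimize import least_squares
pr=(np.array([.4565,.2066,.3941]),R.from_matrix([[.9539,.3002,-.0003],[.3002,-.9539,-.0002],[-.0003,.0001,-1]]))
w=lambda x,y:wray((x+.5)/8-.5+225,(y+.5)/8-.5+125,pr)
f=lambda x,y,ox,oy:((x+.5)/4-.5+ox,(y+.5)/4-.5+oy)
rays=[w(384,314),ray("top",*f(152,151,120,230)),ray("scene",*f(223,57,350,165))]
def meet(rs):
    A=sum(np.eye(3)-np.outer(d,d) for e,d in rs);b=sum((np.eye(3)-np.outer(d,d))@e for e,d in rs);return np.linalg.solve(A,b)
M=meet(rays)
if __name__=="__main__":
    print("M",M,[np.linalg.norm(np.cross(d,M-e)) for e,d in rays]);print([meet([rays[i],rays[j]]) for i,j in((0,1),(0,2),(1,2))])
    e,d=w(323,405)
    for MM in (M,meet([rays[0],rays[2]])):
        b=d@(e-MM);q=(e-MM)@(e-MM)-.03**2;D=b*b-q;print("disc",D)
        a=MM-(e+d*(-b+np.sqrt(max(D,0))));print(a,"lean",np.degrees(np.arccos(a[2]/.03)),"az",np.degrees(np.arctan2(a[1],a[0])))
    C=[w(20,380),w(370,597),w(683,122),w(243,0)]
    P=[e+d*(.012-e[2])/d[2] for e,d in C];print(np.array(P))
    for u,v in((P[2],P[1]),(P[0],P[1])):
        g=u-v;print(np.linalg.norm(g),np.degrees(np.arctan2(g[1],g[0])))
E
python3 ring.py
```

```text
M [0.4776 0.2212 0.178 ] [np.float64(0.00045686602147175287), np.float64(0.000959062498698967), np.float64(0.001225326863438685)]
[array([0.4776, 0.2206, 0.1773]), array([0.4775, 0.2216, 0.1784]), array([0.4778, 0.2214, 0.178 ])]
disc 0.0006576685707867236
[ 0.0197 -0.0037  0.0224] lean 41.82257989087406 az -10.68947193221338
disc 0.0006658203156418574
[ 0.0195 -0.0033  0.0225] lean 41.30011187890234 az -9.568250537166284
[[0.4166 0.2847 0.012 ]
 [0.3937 0.2016 0.012 ]
 [0.5082 0.1706 0.012 ]
 [0.5051 0.2628 0.012 ]]
0.11856486903145023 -15.138787302074208
0.08624029881102636 74.58033454134302
```

```bash
cat > ins.py <<'E'
from ring import *
HD=np.array([.9028,.0048,.4301]);HD/=np.linalg.norm(HD);HC=np.array([0,0,-.003])
def axis(lean,az):
    l,z=np.radians([lean,az]);return np.array([np.sin(l)*np.cos(z),np.sin(l)*np.sin(z),np.cos(l)])
def target(M,a,s):
    y=np.array([-a[1],a[0],0]);y/=np.linalg.norm(y)
    A=R.align_vectors([-a,y],[HD,[0,1,0]],weights=[1000,1])[0]
    return M+a*(s+.012)-A.apply(HC),A
def tip():
    p,r=pose();return p+r.apply(HC+.15*HD),r.apply(-HD)
E
python3 -c "
from ins import *
a=axis(41,-15);P,A=target(M,a,.2);print(P,A.as_matrix());go(P,A)"
```

```text
[0.6131 0.1849 0.3353] [[-0.8867  0.2558  0.385 ]
 [ 0.2331  0.9667 -0.1053]
 [-0.3992 -0.0036 -0.9169]]
shift first [ 0.2271 -0.3132  0.151 ] turn [ 0.029  -0.3244 -2.5939] shift after [-0.0327  0.41    0.0576]
```

```bash
python3 -m pendant '[0,0,0,0.002,-0.022,-0.1,0.05, 0,0,0,0.002,-0.022,-0.173,0.05, 0,0,0,0.002,-0.022,-0.173,0.05, 0,0,0,0.002,-0.022,-0.173,0.05, 0,0,0,0.002,-0.022,-0.173,0.05, 0,0,0,0.002,-0.022,-0.173,0.05, 0,0,0,0.002,-0.022,-0.173,0.05, 0,0,0,0.002,-0.022,-0.173,0.05]'
python3 -m pendant '[0,0,0,0.002,-0.022,-0.173,0.05, 0,0,0,0.002,-0.022,-0.173,0.05, 0,0,0,0.002,-0.022,-0.173,0.05, 0,0,0,0.002,-0.022,-0.173,0.05, 0,0,0,0.002,-0.022,-0.173,0.05, 0,0,0,0.002,-0.022,-0.173,0.05, 0,0,0,0.002,-0.022,-0.173,0.05, 0,0,0,0,0,-0.073,0.05, 0,0,0,0,0,0,0.05]'
python3 -c "
from ins import *
a=axis(41,-15);P,A=target(M,a,.2);go(P,A);print(observe()['joints'])"
```

```text
clock: 9.05
position: [0.4573, -0.1979, 0.3762]
ee_rot: [2.005, 2.116, 0.319]
force: [0.0, -0.1, -2.5]
width: 0.647
gripper_force: 50.0
clock: 10.18
position: [0.4572, -0.1979, 0.3766]
ee_rot: [0.351, 2.729, -0.087]
force: [-0.5, -0.5, -1.8]
width: 0.649
gripper_force: 50.0
shift first [-0.0347  0.4105  0.0542] turn [-0.0075 -0.0168  0.0035] shift after [-0.0323  0.4102  0.0578]
[ 0.0534 -0.117   0.2253  1.9619  0.0355  0.8999  1.5807]
```

```bash
python3 -m pendant '[0,0,0,-0.007,-0.017,0.003,0.05, -0.004,0.03,0.007,0,0,0,0.05, -0.004,0.055,0.007,0,0,0,0.05, -0.004,0.06,0.007,0,0,0,0.05, -0.004,0.06,0.008,0,0,0,0.05, -0.004,0.06,0.007,0,0,0,0.05, -0.004,0.06,0.007,0,0,0,0.05, -0.004,0.055,0.007,0,0,0,0.05, -0.004,0.03,0.007,0,0,0,0.05, 0,0,0,0,0,0,0.05]'
python3 - <<'E'
from ins import *
a=axis(41,-15);P,A=target(M,a,.2);go(P,A);print(observe()['joints'],pose()[0]);print(*tip(),pose()[1].as_matrix())
for n in("wrist","scene","top"):cv2.imwrite(f"pics/{n}4.png",get_image(n)[:,:,::-1])
w,s,t=[cv2.imread(f"pics/{n}4.png") for n in("wrist","scene","top")]
u,v=proj("scene",M).astype(int);x,y=proj("top",M).astype(int);print(u,v,x,y)
f=lambda i,u,v:cv2.resize(i[v-35:v+35,u-35:u+35],(400,400)[:2],interpolation=cv2.INTER_CUBIC)
cv2.imwrite("pics/c4.png",np.hstack([f(s,u,v-10),f(t,x,y-10)]))
E
```

```text
clock: 11.42
position: [0.6129, 0.1877, 0.3354]
ee_rot: [0.347, 2.711, -0.078]
force: [0.5, -0.8, -2.2]
width: 0.651
gripper_force: 50.0
shift first [-0.0006 -0.0024  0.0006] turn [0.0012 0.0008 0.0032] shift after [-0.0006 -0.0024  0.0006]
[-0.355   0.2361 -0.2359  1.6965  0.436   0.9756  0.5358] [0.6129 0.1877 0.3354]
[0.5167 0.2131 0.2249] [ 0.6337 -0.1673  0.7552] [[-0.8872  0.2525  0.3861]
 [ 0.2299  0.9676 -0.1044]
 [-0.3999 -0.0038 -0.9165]]
404 178 157 267
```

View pics/wrist4.png

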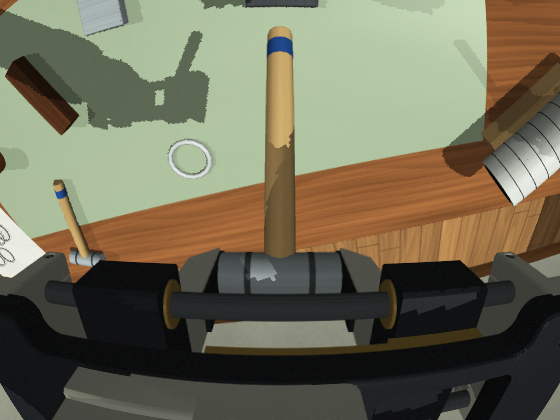

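The grip has not slipped: the handle end is still at (280,30). The ring is just above the frame, so I check alignment numerically from the blue band in the fixed cameras.

Run:
```python
from ins import *
tp,a=tip();print("pred tip/head:",[ (n,proj(n,tp),proj(n,tp+a*.15)) for n in("scene","top")])
c={}
for n in("scene","top"):
    im=cv2.imread(f"pics/{n}4.png");h=cv2.cvtColor(im,cv2.COLOR_BGR2HSV);m=cv2.inRange(h,(100,120,40),(125,255,255))
    N,l,st,ce=cv2.connectedComponentsWithStats(m)
    for i in range(1,N):
        if st[i,4]>8 and np.linalg.norm(ce[i]-proj(n,tp))<40: print(n,st[i],ce[i]);c[n]=ce[i]
    t=cv2.inRange(h,(8,60,90),(25,190,255));q=proj(n,tp).astype(int)
    t[:max(q[1]-30,0)]=0;t[q[1]+30:]=0;t[:,:q[0]-30]=0;t[:,q[0]+30:]=0
    print(n,cv2.boundingRect(t))
if len(c)==2:
    B,e=tri(c["top"],c["scene"]);s=(B-tp)@a;print("band",B,e,"along",s,"perp offset",B-tp-s*a)
```

```text
pred tip/head: [('scene', array([401.6623, 176.2684]), array([393.8443, 169.884 ])), ('top', array([157.0406, 249.0486]), array([155.0265, 196.0463]))]
scene (371, 146, 60, 56)
top [155 243   7   5  23] [158.1304 245.087 ]
top (151, 233, 29, 46)
```

View pics/c4.png

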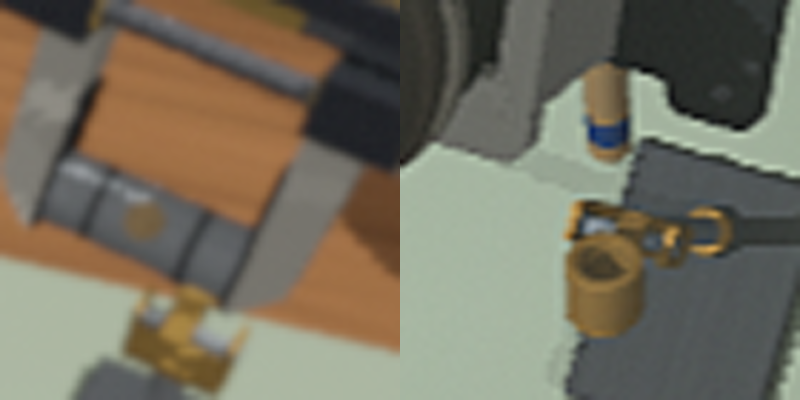

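```bash
python3 -m pendant '[0.018,-0.001,0.0086,0.001,0.001,0.003,0.05, 0.018,0,0.0086,0,0,0,0.05, 0.009,0,0.0043,0,0,0,0.05, 0,0,0,0,0,0,0.05, 0,0,0,0,0,0,0.05]'
python3 - <<'E'
from ins import *
print(*tip(),pose()[0],pose()[1].as_matrix());tp,a=tip()
for n in("wrist","top"):cv2.imwrite(f"pics/{n}5.png",get_image(n)[:,:,::-1])
w,t=[cv2.imread(f"pics/{n}5.png") for n in("wrist","top")]
print(proj("top",tp),proj("top",M))
A=cv2.resize(w[0:80,230:330],(500,400),interpolation=cv2.INTER_CUBIC)
B=cv2.resize(t[225:285,135:180],(300,400),interpolation=cv2.INTER_CUBIC)
cv2.imwrite("pics/c5.png",np.hstack([A,B]))
for n,i,r in(("w",w,(0,75,220,340)),("t",t,(235,290,130,190))):
    h=cv2.cvtColor(i[r[0]:r[1],r[2]:r[3]],cv2.COLOR_BGR2HSV)
    m=cv2.inRange(h,(100,100,40),(125,255,255));k=cv2.moments(m,True)
    if k["m00"]:print(n,"blue",k["m10"]/k["m00"]+r[2],k["m01"]/k["m00"]+r[0])
E
```

```text
clock: 12.2
position: [0.582, 0.1916, 0.3004]
ee_rot: [0.356, 2.707, -0.08]
force: [-0.5, -0.6, -2.4]
width: 0.65
gripper_force: 50.0
[0.4862 0.2177 0.1896] [ 0.6305 -0.1713  0.757 ] [0.582  0.1916 0.3004] [[-0.8846  0.259   0.3879]
 [ 0.2357  0.9659 -0.1072]
 [-0.4024 -0.0034 -0.9155]]
[157.4295 263.6499] [157.1168 267.56  ]
w blue 279.39385474860336 45.08659217877095
t blue 158.6315789473684 259.7894736842105
```

View pics/c5.png

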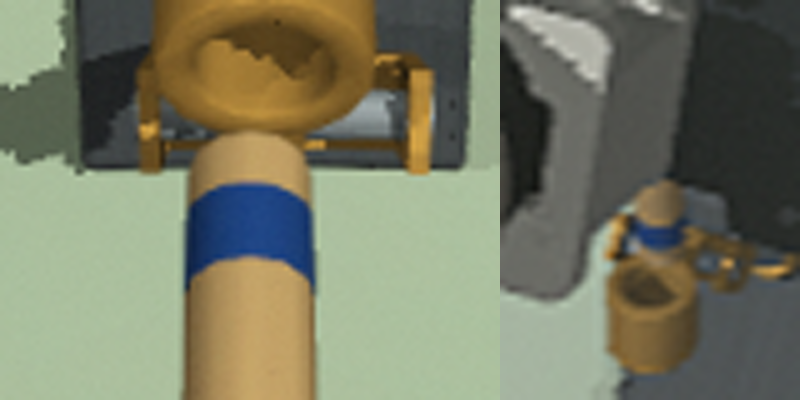

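The last picture shows the ring mouth at wrist pixel about (282.5,11) and the handle tip at column 280, so the ring is about 1.8 mm to tool +y. The foot edge is level, so yaw is right. The handle had drooped about 2° on the block, so I refit its tilt in the grip and then solve for the ring relative to the tip.

```bash
sed -i 's/^HD=.*/ph=np.radians(27.2);HD=np.array([np.cos(ph),0,np.sin(ph)]);HC=np.array([0,0,-.003])/' ins.py
python3 - <<'E'
from ins import *
tp,a=tip();p,r=pose();n=np.cross(a,[0,0,1.]);n/=np.linalg.norm(n);nn=np.cross(n,a);print("tip",tp,"lean",np.degrees(np.arccos(a[2])),"az",np.degrees(np.arctan2(a[1],a[0])),"side",n,"n",nn)
def rel(X,t=tp):d=X-t;return np.array([d@a,d@n,d@nn])
print("M old rel (along,side,n)",rel(M))
# band surface, visible: average over half cylinder seen
def bandpx(cam):
    e=camera_params(cam)["eye"]; B=tp+.0151*a
    v=e-B;v-=a*(v@a);v/=np.linalg.norm(v);return proj(cam,B+v*.0063)
sh=np.array([158.63,259.79])-bandpx("top");print("top shift px",sh)
w5=wray(282.4,11.2)
tM=np.array([157.4,266.9])
tr=ray("top",*(tM-sh)); print("w5+top corrected",rel(meet([w5,tr])),"w5+top raw",rel(meet([w5,ray("top",*tM)])),"w5+scene",rel(meet([w5,rays[2]])))
print("all",rel(meet(rays+[w5])))
E
```

```text
tip [0.4893 0.2162 0.1866] lean 39.08640388762512 az -14.749740568786486 side [-0.2546 -0.967   0.    ] n [-0.7506  0.1976  0.6305]
M old rel (along,side,n) [-0.0148 -0.002   0.0043]
top shift px [ 0.1884 -0.5027]
w5+top corrected [-0.0176 -0.0023  0.0028] w5+top raw [-0.0189 -0.0025  0.001 ] w5+scene [-0.0167 -0.0023  0.0049]
all [-0.0159 -0.002   0.0042]
```

```bash
cat >> ins.py <<'E'
M2=np.array([.4893,.2162,.1866])-.0165*np.array([.6257*1,0,0])  # replaced below
_a=axis(39.09,-14.75);_n=np.array([-.2546,-.967,0]);_nn=np.array([-.7506,.1976,.6305])
M2=np.array([.4893,.2162,.1866])-.0165*_a-.0021*_n+.0035*_nn
def rel():
    tp,_=tip();d=tp-M2;a=axis(41,-15);s=np.cross(a,[0,0,1.]);s/=np.linalg.norm(s);print("tip rel M2: along %.4f side %.4f n %.4f"%(d@a,d@s,d@np.cross(s,a)))
E
python3 -c "
from ins import *
print(M2);rel();P,A=target(M2,axis(41,-15),.145);go(P,A)"
```

```text
[0.4771 0.2216 0.176 ]
tip rel M2: along 0.0166 side 0.0020 n -0.0030
shift first [0.0078 0.0016 0.0059] turn [-0.0032  0.0334  0.0014] shift after [0.0076 0.0016 0.0062]
```

```bash
python3 -m pendant '[0,0,0,-0.003,0.033,0.001,0.05, 0.004,0.0016,0.003,0,0,0,0.05, 0.0036,0,0.0032,0,0,0,0.05, 0,0,0,0,0,0,0.05, 0,0,0,0,0,0,0.05]'
python3 -c "
from ins import *
rel();P,A=target(M2,axis(41,-15),.145);go(P,A);print(observe()['force'])"
python3 -m pendant '[0.0018,0,0.0009,0,0,0,0.05, 0.0018,0,0.0009,0,0,0,0.05, 0.0018,0,0.0009,0,0,0,0.05, 0,0,0,0,0,0,0.05]'
```

```text
clock: 12.92
position: [0.577, 0.1949, 0.291]
ee_rot: [0.359, 2.741, -0.071]
force: [-1.1, 0.7, -2.2]
width: 0.649
gripper_force: 50.0
tip rel M2: along 0.0059 side 0.0002 n 0.0002
shift first [-0.001  -0.0001 -0.0004] turn [-0.0007 -0.0003  0.0017] shift after [-0.001  -0.0001 -0.0004]
[-1.0865  0.7277 -2.2009]
clock: 13.42
position: [0.573, 0.1959, 0.2863]
ee_rot: [0.359, 2.741, -0.071]
force: [-0.2, 0.3, -1.9]
width: 0.648
gripper_force: 50.0
```

```bash
python3 -m pendant '[0.0013,0,0.0007,0,0,0,0.05, 0.0013,0,0.0007,0,0,0,0.05, 0,0,0,0,0,0,0.05]'
python3 -m pendant '[0.0013,0,0.0007,0,0,0,0.05, 0.0013,0,0.0007,0,0,0,0.05, 0,0,0,0,0,0,0.05]'
python3 -c "
from ins import *
rel();o=observe();print(o['force'],o['ft_torque'])"
```

```text
clock: 13.8
position: [0.5712, 0.1963, 0.2841]
ee_rot: [0.359, 2.741, -0.071]
force: [0.5, 0.8, -1.4]
width: 0.651
gripper_force: 50.0
clock: 14.18
position: [0.5694, 0.1968, 0.2818]
ee_rot: [0.359, 2.741, -0.071]
force: [-0.8, 0.3, -2.2]
width: 0.649
gripper_force: 50.0
tip rel M2: along -0.0062 side 0.0003 n 0.0001
[-0.8147  0.3156 -2.1812] [0.26   0.7145 0.0317]
```

```bash
python3 -m pendant '[0.0018,0,0.0009,0,0,0,0.05, 0.0018,0,0.0009,0,0,0,0.05, 0,0,0,0,0,0,0.05]'
python3 -m pendant '[0.0018,0,0.0009,0,0,0,0.05, 0.0018,0,0.0009,0,0,0,0.05, 0,0,0,0,0,0,0.05]'
python3 - <<'E'
from ins import *
rel();o=observe();print(o['force'],o['ft_torque'])
w=get_image("wrist");cv2.imwrite("pics/w6.png",w[:,:,::-1]);i=w[:,:,::-1][0:80,200:360]
h=cv2.cvtColor(i,cv2.COLOR_BGR2HSV);m=cv2.inRange(h,(100,100,40),(125,255,255));ys,xs=np.where(m);print("blue rows",ys.min() if len(ys) else None,ys.max() if len(ys) else None,len(ys))
# print hues/val down col 280 and across row
for v in range(0,60,4):print(v,h[v,80],end="; ")
print()
for v in (8,14,20):
  print(v,[tuple(int(q) for q in h[v,u-200]) for u in range(252,312,4)])
E
```

```text
clock: 14.55
position: [0.5667, 0.1975, 0.2787]
ee_rot: [0.359, 2.741, -0.071]
force: [-0.6, -0.1, -2.4]
width: 0.648
gripper_force: 50.0
clock: 14.92
position: [0.5641, 0.1982, 0.2757]
ee_rot: [0.359, 2.741, -0.071]
force: [-0.5, -0.3, -2.7]
width: 0.652
gripper_force: 50.0
tip rel M2: along -0.0143 side 0.0003 n 0.0002
[-0.4908 -0.2529 -2.6669] [ 0.2283  0.7734 -0.0712]
blue rows 44 56 193
0 [90 22 70]; 4 [ 20 102 103]; 8 [ 19 173 167]; 12 [ 19 176 167]; 16 [ 19 170 169]; 20 [ 19 173 170]; 24 [ 19 171 170]; 28 [ 20 169 173]; 32 [ 19 172 173]; 36 [ 19 173 177]; 40 [ 19 175 146]; 44 [109 193 131]; 48 [109 193 131]; 52 [ 19 122 193]; 56 [ 19 122 193]; 
8 [(86, 25, 70), (95, 22, 70), (90, 22, 70), (40, 11, 68), (19, 175, 140), (19, 173, 146), (19, 174, 161), (19, 173, 167), (19, 173, 162), (19, 173, 165), (19, 173, 168), (90, 15, 69), (90, 18, 71), (90, 21, 73), (90, 19, 68)]
14 [(90, 22, 69), (90, 18, 69), (18, 172, 92), (19, 177, 118), (19, 170, 144), (19, 173, 149), (19, 170, 165), (19, 173, 170), (19, 171, 163), (19, 174, 167), (19, 172, 166), (19, 173, 156), (20, 110, 97), (96, 17, 74), (84, 18, 71)]
20 [(100, 22, 70), (94, 26, 69), (19, 180, 95), (19, 175, 127), (18, 172, 150), (19, 171, 152), (19, 174, 166), (19, 173, 170), (19, 175, 165), (19, 175, 168), (19, 172, 165), (19, 170, 159), (19, 175, 134), (95, 21, 73), (90, 18, 70)]
```

The numeric check shows the brass rim covering the tip and part of the band, with the ring centred on the handle (columns 260–300). So the tip is inside the ring and I continue.

```bash
for i in 1; do python3 -m pendant '[0.0027,0,0.0014,0,0,0,0.05, 0.0027,0,0.0014,0,0,0,0.05, 0.0027,0,0.0014,0,0,0,0.05, 0,0,0,0,0,0,0.05]'; done
python3 -m pendant '[0.0027,0,0.0014,0,0,0,0.05, 0.0027,0,0.0014,0,0,0,0.05, 0,0,0,0,0,0,0.05]'
python3 -c "
from ins import *
rel();o=observe();print(o['force'],o['ft_torque'])"
```

```text
clock: 15.48
position: [0.5582, 0.1998, 0.2687]
ee_rot: [0.359, 2.741, -0.071]
force: [-1.3, 0.1, -1.8]
width: 0.652
gripper_force: 50.0
clock: 15.85
position: [0.5544, 0.2008, 0.2641]
ee_rot: [0.359, 2.741, -0.071]
force: [-0.7, 0.1, -2.1]
width: 0.647
gripper_force: 50.0
tip rel M2: along -0.0297 side 0.0003 n 0.0003
[-0.7418  0.1432 -2.1398] [ 0.3465  0.9968 -0.0041]
```

```bash
python3 -m pendant '[0.0027,0,0.0014,0,0,0,0.05, 0.0027,0,0.0014,0,0,0,0.05, 0.0027,0,0.0014,0,0,0,0.05, 0,0,0,0,0,0,0.05]'
python3 -c "
from ins import *
rel();o=observe();print(o['force'],o['ft_torque'])"
python3 -m pendant '[0.0027,0,0.0014,0,0,0,0.05, 0.0027,0,0.0014,0,0,0,0.05, 0.0027,0,0.0014,0,0,0,0.05, 0,0,0,0,0,0,0.05]'
python3 -c "
from ins import *
rel();o=observe();print(o['force'],o['ft_torque'])"
```

```text
clock: 16.35
position: [0.5486, 0.2023, 0.2572]
ee_rot: [0.359, 2.741, -0.071]
force: [-1.3, -0.4, -1.9]
width: 0.65
gripper_force: 50.0
tip rel M2: along -0.0388 side 0.0004 n 0.0002
[-1.3173 -0.355  -1.8541] [0.3554 1.0658 0.021 ]
clock: 16.85
position: [0.5428, 0.2039, 0.2502]
ee_rot: [0.359, 2.741, -0.071]
force: [-1.0, 1.4, -1.1]
width: 0.651
gripper_force: 50.0
tip rel M2: along -0.0480 side 0.0004 n 0.0002
[-1.0369  1.4037 -1.0582] [ 0.4595  1.1764 -0.0525]
```

```bash
python3 -m pendant '[0.0027,0,0.0014,0,0,0,0.05, 0.0027,0,0.0014,0,0,0,0.05, 0.0027,0,0.0014,0,0,0,0.05, 0,0,0,0,0,0,0.05]'
python3 -c "
from ins import *
rel();o=observe();print(o['force'],o['ft_torque'])"
python3 -m pendant '[0.0027,0,0.0014,0,0,0,0.05, 0.0027,0,0.0014,0,0,0,0.05, 0.0027,0,0.0014,0,0,0,0.05, 0,0,0,0,0,0,0.05]'
python3 -c "
from ins import *
rel();o=observe();print(o['force'],o['ft_torque'])"
```

```text
clock: 17.35
position: [0.5371, 0.2054, 0.2434]
ee_rot: [0.359, 2.741, -0.071]
force: [-2.1, 1.3, -0.2]
width: 0.652
gripper_force: 50.0
tip rel M2: along -0.0571 side 0.0004 n 0.0002
[-2.099   1.3282 -0.199 ] [ 0.4902  1.2248 -0.0218]
clock: 17.85
position: [0.5313, 0.207, 0.2365]
ee_rot: [0.359, 2.741, -0.071]
force: [-3.0, 0.9, -0.2]
width: 0.649
gripper_force: 50.0
tip rel M2: along -0.0662 side 0.0003 n 0.0002
[-3.0331  0.9157 -0.1635] [ 0.5082  1.2635 -0.0076]
```

```bash
python3 -m pendant '[0.0005,0,-0.0009,0,0,0,0.05, 0,0,0,0,0,0,0.05]'
python3 -c "
from ins import *
rel();o=observe();print(o['force'],o['ft_torque'])"
python3 -m pendant '[0.0027,0,0.0014,0,0,0,0.05, 0.0027,0,0.0014,0,0,0,0.05, 0.0027,0,0.0014,0,0,0,0.05, 0,0,0,0,0,0,0.05]'
python3 -c "
from ins import *
rel();o=observe();print(o['force'],o['ft_torque'])"
```

```text
clock: 18.1
position: [0.5309, 0.2067, 0.2373]
ee_rot: [0.359, 2.741, -0.071]
force: [-1.5, 0.7, -1.4]
width: 0.652
gripper_force: 50.0
tip rel M2: along -0.0658 side 0.0006 n 0.0009
[-1.4704  0.7162 -1.4265] [ 0.3319  0.8674 -0.0043]
clock: 18.6
position: [0.5248, 0.2086, 0.2302]
ee_rot: [0.359, 2.741, -0.071]
force: [-0.6, 0.6, -2.3]
width: 0.652
gripper_force: 50.0
tip rel M2: along -0.0754 side 0.0005 n 0.0011
[-0.5615  0.645  -2.3257] [ 0.2044  0.8093 -0.033 ]
```

Compliant again; continue.

```bash
python3 -m pendant '[0.0027,0,0.0014,0,0,0,0.05, 0.0027,0,0.0014,0,0,0,0.05, 0.0027,0,0.0014,0,0,0,0.05, 0.0027,0,0.0014,0,0,0,0.05, 0,0,0,0,0,0,0.05]'
python3 -c "
from ins import *
rel();o=observe();print(o['force'],o['ft_torque'])"
python3 -m pendant '[0.0027,0,0.0014,0,0,0,0.05, 0.0027,0,0.0014,0,0,0,0.05, 0.0027,0,0.0014,0,0,0,0.05, 0,0,0,0,0,0,0.05]'
python3 -c "
from ins import *
rel();o=observe();print(o['force'],o['ft_torque'],o['joints'])"
```

```text
clock: 19.23
position: [0.5171, 0.2107, 0.221]
ee_rot: [0.359, 2.741, -0.071]
force: [-0.5, 1.4, -1.6]
width: 0.649
gripper_force: 50.0
tip rel M2: along -0.0875 side 0.0004 n 0.0011
[-0.4667  1.4441 -1.5612] [ 0.3114  1.011  -0.0419]
clock: 19.73
position: [0.5113, 0.2123, 0.2141]
ee_rot: [0.359, 2.741, -0.071]
force: [-1.7, 1.8, -1.9]
width: 0.653
gripper_force: 50.0
tip rel M2: along -0.0966 side 0.0004 n 0.0011
[-1.7248  1.7925 -1.9198] [0.4203 1.1166 0.0385] [-0.474   0.2328 -0.2563  2.0175  0.5558  0.7586  0.2112]
```

```bash
python3 -m pendant '[0.0003,0.0004,-0.0006,0,0,0,0.05, 0.0027,0,0.0014,0,0,0,0.05, 0.0027,0,0.0014,0,0,0,0.05, 0.0027,0,0.0014,0,0,0,0.05, 0,0,0,0,0,0,0.05]'
python3 -c "
from ins import *
rel();o=observe();print(o['force'],o['ft_torque'])"
python3 -m pendant '[0.0027,0,0.0014,0,0,0,0.05, 0.0027,0,0.0014,0,0,0,0.05, 0.0027,0,0.0014,0,0,0,0.05, 0,0,0,0,0,0,0.05]'
python3 -c "
from ins import *
rel();o=observe();print(o['force'],o['ft_torque'])"
```

```text
clock: 20.35
position: [0.5053, 0.2141, 0.2077]
ee_rot: [0.359, 2.741, -0.071]
force: [0.4, -0.5, -2.8]
width: 0.648
gripper_force: 50.0
tip rel M2: along -0.1056 side 0.0002 n 0.0016
[ 0.4163 -0.517  -2.8296] [ 0.1576  0.646  -0.007 ]
clock: 20.85
position: [0.4995, 0.2158, 0.2008]
ee_rot: [0.359, 2.741, -0.071]
force: [-1.3, 0.6, -1.6]
width: 0.649
gripper_force: 50.0
tip rel M2: along -0.1148 side 0.0001 n 0.0016
[-1.3423  0.5724 -1.5661] [0.1999 0.6836 0.0788]
```

```bash
python3 -m pendant '[0.0021,0,0.0005,0,0,0,0.05, 0.0018,0,0.0009,0,0,0,0.05, 0.0018,0,0.0009,0,0,0,0.05, 0,0,0,0,0,0,0.05]'
python3 -m pendant '[0.0018,0,0.0009,0,0,0,0.05, 0.0018,0,0.0009,0,0,0,0.05, 0.0018,0,0.0009,0,0,0,0.05, 0,0,0,0,0,0,0.05]'
python3 -c "
from ins import *
rel();o=observe();print(o['force'],o['ft_torque'])"
python3 -m pendant '[0.0009,0,0.0005,0,0,0,0.05, 0.0009,0,0.0005,0,0,0,0.05, 0.0009,0,0.0005,0,0,0,0.05, 0,0,0,0,0,0,0.05]'
python3 -c "
from ins import *
rel();o=observe();print(o['force'],o['ft_torque'])"
```

```text
clock: 21.35
position: [0.4954, 0.2169, 0.1967]
ee_rot: [0.359, 2.741, -0.071]
force: [-0.9, -0.1, -2.1]
width: 0.65
gripper_force: 50.0
clock: 21.85
position: [0.4915, 0.2179, 0.1922]
ee_rot: [0.359, 2.741, -0.071]
force: [0.4, -0.2, -1.3]
width: 0.651
gripper_force: 50.0
tip rel M2: along -0.1267 side 0.0001 n 0.0022
[ 0.3682 -0.2063 -1.282 ] [0.1748 0.5736 0.038 ]
clock: 22.35
position: [0.4897, 0.2184, 0.1898]
ee_rot: [0.359, 2.741, -0.071]
force: [0.0, -0.1, -2.9]
width: 0.647
gripper_force: 50.0
tip rel M2: along -0.1297 side 0.0001 n 0.0021
[ 0.0492 -0.0664 -2.882 ] [ 0.1758  0.591  -0.0008]
```

```bash
for i in 1; do python3 -m pendant '[0.0009,0,0.0005,0,0,0,0.05, 0.0009,0,0.0005,0,0,0,0.05, 0,0,0,0,0,0,0.05]'; done
python3 -m pendant '[0.0009,0,0.0005,0,0,0,0.05, 0.0009,0,0.0005,0,0,0,0.05, 0,0,0,0,0,0,0.05]'
python3 -m pendant '[0.0009,0,0.0005,0,0,0,0.05, 0,0,0,0,0,0,0.05]'
python3 -m pendant '[0.0009,0,0.0005,0,0,0,0.05, 0,0,0,0,0,0,0.05]'
python3 -c "
from ins import *
rel();o=observe();print(o['force'],o['ft_torque'])"
```

```text
clock: 22.72
position: [0.4884, 0.2187, 0.1882]
ee_rot: [0.359, 2.741, -0.071]
force: [1.1, 0.4, -2.1]
width: 0.651
gripper_force: 50.0
clock: 23.1
position: [0.4873, 0.219, 0.1868]
ee_rot: [0.359, 2.741, -0.071]
force: [0.8, 0.2, -1.6]
width: 0.65
gripper_force: 50.0
clock: 23.35
position: [0.4872, 0.2191, 0.1865]
ee_rot: [0.36, 2.739, -0.07]
force: [2.0, -2.0, 2.8]
width: 0.647
gripper_force: 50.0
clock: 23.6
position: [0.4872, 0.2192, 0.1863]
ee_rot: [0.36, 2.738, -0.07]
force: [2.7, -3.0, 7.7]
width: 0.648
gripper_force: 50.0
tip rel M2: along -0.1341 side -0.0003 n 0.0014
[ 2.747  -3.0445  7.7197] [-0.6739 -0.6295 -0.1269]
```

Seated: about 10 N along the ring axis at the expected depth. I'll relax the preload, then release gently.

```bash
python3 -m pendant '[-0.0008,0,-0.0004,0,0,0,0.05, 0,0,0,0,0,0,0.05]'
python3 -m pendant '[0,0,0,0,0,0,0.05, 0,0,0,0,0,0,0.05]' 10
python3 -c "
from ins import *
rel();o=observe();print(o['force'],o['ft_torque'])"
python3 -m pendant '[0,0,0,0,0,0,0.062, 0,0,0,0,0,0,0.066, 0,0,0,0,0,0,0.07, 0,0,0,0,0,0,0.08, 0,0,0,0,0,0,0.09, 0,0,0,0,0,0,0.0918, 0,0,0,0,0,0,0.0918]'
python3 - <<'E'
from ins import *
o=observe();print(o['force'])
w=get_image("wrist");cv2.imwrite("pics/w7.png",w[:,:,::-1])
h=cv2.cvtColor(w,cv2.COLOR_RGB2HSV)
for v in range(220,300,8):print(v,[tuple(int(q) for q in h[v,u]) for u in range(190,371,15)])
E
```

```text
clock: 23.85
position: [0.4872, 0.2192, 0.1863]
ee_rot: [0.36, 2.739, -0.07]
force: [2.1, -2.9, 4.9]
width: 0.651
gripper_force: 50.0
clock: 24.1
position: [0.4872, 0.2192, 0.1863]
ee_rot: [0.36, 2.739, -0.07]
force: [2.6, -2.3, 5.6]
width: 0.655
gripper_force: 10.0
tip rel M2: along -0.1341 side -0.0002 n 0.0016
[ 2.591  -2.3298  5.6452] [-0.5168 -0.6634 -0.0508]
clock: 24.98
position: [0.4866, 0.2192, 0.1858]
ee_rot: [0.359, 2.741, -0.071]
force: [0.4, 0.2, 0.0]
width: 1.001
gripper_force: 0.0
[0.376  0.1906 0.0381]
220 [(48, 46, 181), (48, 48, 180), (49, 47, 180), (48, 48, 180), (18, 179, 84), (19, 175, 127), (19, 172, 163), (19, 169, 167), (18, 169, 80), (49, 47, 183), (48, 46, 181), (48, 47, 180), (47, 49, 181)]
228 [(49, 48, 180), (47, 47, 179), (48, 49, 181), (48, 47, 180), (20, 178, 86), (19, 174, 129), (19, 173, 168), (19, 172, 168), (86, 26, 79), (48, 46, 182), (47, 48, 180), (49, 47, 180), (47, 47, 179)]
236 [(48, 46, 181), (48, 47, 180), (48, 49, 182), (47, 47, 180), (19, 173, 62), (19, 171, 131), (19, 170, 168), (19, 171, 166), (68, 16, 63), (49, 48, 181), (48, 46, 181),
[... 683 characters left out ...]
3), (85, 21, 74), (86, 17, 108), (87, 21, 108), (94, 19, 106), (60, 9, 28), (90, 18, 71), (60, 22, 92), (49, 45, 180), (30, 36, 7)]
276 [(150, 64, 8), (48, 47, 179), (90, 20, 76), (85, 20, 77), (90, 23, 90), (86, 15, 135), (90, 17, 135), (96, 19, 135), (83, 32, 32), (90, 16, 81), (95, 20, 76), (48, 47, 179), (130, 70, 11)]
284 [(45, 51, 10), (48, 46, 160), (90, 19, 79), (90, 16, 80), (85, 26, 58), (84, 16, 79), (90, 19, 79), (90, 16, 81), (90, 32, 32), (86, 22, 80), (90, 23, 78), (50, 46, 181), (54, 142, 9)]
292 [(165, 27, 19), (72, 8, 151), (96, 19, 66), (90, 18, 72), (90, 18, 43), (90, 17, 73), (94, 24, 73), (84, 18, 72), (78, 43, 30), (95, 21, 73), (60, 24, 94), (52, 49, 130), (0, 0, 19)]
```

The wrist picture's numbers show the head directly on the brass ring, with clear background between it and both fingers. I now retract along the tool axis.

```bash
python3 -m pendant '[0,0,-0.01,0,0,0,0.0918, 0,0,-0.02,0,0,0,0.0918, 0,0,-0.03,0,0,0,0.0918, 0,0,-0.04,0,0,0,0.0918, 0,0,-0.04,0,0,0,0.0918, 0,0,-0.04,0,0,0,0.0918, 0,0,0,0,0,0,0.0918, 0,0,0,0,0,0,0.0918, 0,0,0,0,0,0,0.0918]'
python3 - <<'E'
from ins import *
hp=M2+.012*axis(41,-15)
for n in("scene","top"):
    im=get_image(n);cv2.imwrite(f"pics/{n}8.png",im[:,:,::-1]);h=cv2.cvtColor(im,cv2.COLOR_RGB2HSV)
    m=cv2.inRange(h,(100,120,40),(125,255,255));N,l,s,c=cv2.connectedComponentsWithStats(m)
    E=hp-.135*axis(41,-15);print(n,"exp head",proj(n,hp),"exp band",proj(n,E),[c[i] for i in range(1,N) if s[i,4]>4 and np.linalg.norm(c[i]-proj(n,E))<40])
    u,v=proj(n,hp).round().astype(int);print(h[v-2:v+3:2,u-14:u+15:4].tolist())
    # clutter unchanged?
    a=cv2.imread(f"pics/{n}0.png").astype(int);d=np.abs(a-im[:,:,::-1]).sum(2)>90
    if n=="top":
        for k,(x,y) in dict(anvil=(267,285),jar=(422,235),bangle=(258,181)).items():print(k,d[y-18:y+18,x-18:x+18].sum())
E
```

```text
clock: 26.15
position: [0.4219, 0.236, 0.3519]
ee_rot: [0.36, 2.742, -0.073]
force: [0.1, -0.5, -0.1]
width: 1.004
gripper_force: 0.0
scene exp head [404.3199 178.9555] exp band [409.0135 182.5232] []
[[[9, 30, 111], [103, 13, 135], [100, 11, 139], [30, 2, 164], [102, 7, 171], [17, 39, 165], [14, 63, 141], [14, 143, 157]], [[9, 39, 91], [102, 13, 96], [100, 12, 130], [18, 84, 163], [20, 10, 161], [99, 11, 168], [110, 5, 147], [14, 125, 157]], [[13, 132, 139], [11, 72, 88], [102, 13, 99], [18, 98, 162], [19, 27, 149], [103, 12, 143], [101, 12, 171], [4, 11, 157]]]
top exp head [157.1558 264.3082] exp band [158.459  299.7176] [array([155.9333, 305.1333])]
[[[102, 21, 121], [99, 19, 131], [103, 24, 151], [101, 24, 146], [100, 22, 137], [94, 19, 94], [97, 21, 108], [90, 18, 85]], [[71, 19, 106], [100, 21, 108], [95, 21, 132], [98, 20, 140], [99, 17, 149], [72, 21, 61], [95, 21, 132], [85, 24, 64]], [[53, 27, 171], [53, 29, 177], [84, 15, 86], [99, 26, 126], [98, 23, 135], [101, 19, 108], [100, 20, 152], [84, 20, 65]]]
anvil 483
jar 0
bangle 0
```

```bash
python3 -c "
from cell import *
print(sign_off())"
```

```text
the job is handed in; nothing more can be done
None
```

The hammer hangs in the ring holder with its head resting on the ring, released gently after about 10 N of contact. I signed off at about 26 s of the 72 s. The jar and bangle are unchanged in the final top view, but the pixels around the steel block differ from the start, which I took to be the arm's shadow without confirming it, since no planned move went near it.

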